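Load a module into the spring test fixture and hold the pressure cover down on its dowels

TASK

Load the small circuit module with the finned heat sink into the nest of the test fixture, let go of it, then set the pressure cover over it: feel it over the fixture's two locating pins, hidden underneath it, until it drops on, and press it fully down against the springs so that the test probes make contact. The job ends holding: finish with the gripper still on the cover, pressing it fully down, and do not let go.

Things in the scene. Friction and masses are not known exactly. Their poses are not given: they have to be found in the camera images.
- fixture: Test fixture, fixed to the bench: grey housing with an aluminium deck, 140 (its x) x 190 (its y) x 40 mm high. Origin: centre of its underside, on the bench; z up. Two steel locating pins stand on the deck at x = 0, y = +70 and -70 mm; between them is the brown sprung platen with the nest, centred on the origin.
- fixture_deck (a point): Centre of the deck's top face, 40 mm above the bench. Axes as the fixture's.
- pin_tip (a point): Tip of the locating pin at the fixture's y = +70 mm, 18 mm above the deck (58 mm above the bench). Both pins are alike: diameter 10 mm for the lower 11 mm, then tapering to 5 mm at the tip.
- nest (a point): Centre of the platen's top face (74 x 102 mm), 46 mm above the bench at rest; moves with the platen. Eight cone-tipped posts, 8 mm high, 8 mm thick, at the fixture's x = +-35.5, y = +-28 and x = +-18, y = +-47.5 mm leave a space of 63 (x) x 87 (y) mm in which the module lies flat on the platen, with 1.5 mm play a side, either way round.
- platen (a joint): Downward travel of the sprung platen, m: 0 = up, its top 6 mm above the deck; 0.006 = fully down, its top flush with the deck, a hard stop. It begins to move at about 6 N of load and is fully down at about 12 N, 1 N for each mm. The weight of module and cover is part of that load but alone does not move it. It springs back up when let go.
- module: Circuit module, loose on the bench, about 0.09 kg: green board 60 (x) x 84 (y) x 3 mm with a finned aluminium heat sink in the middle and a grey terminal block, 13 mm high over the underside, at both short ends. Origin: centre of the board's underside; z up. The same both ways round.
- module_sink (a point): Centre of the module's heat sink, 14.5 mm above the board's underside. The sink is 24 (x) x 50 (y) mm and reaches to 21 mm above the underside; grip the module here, across its x. Axes as the module's.
- cover: Pressure cover, loose on the bench, about 0.3 kg: brown plate 70 (x) x 170 (y) x 10 mm, underside 24 mm above the origin, bow handle on top, two bushes and four pushers below. Origin: midway between the bushes, level with their lower ends, on which it stands; z up. Same both ways round. Origin above the bench: 58 mm on the pins' tips, 46 mm dropped on over the loaded module, 40 mm fully pressed.
- cover_bush (a point): Mouth of the cover's guide bush at its y = +70 mm (the other is at -70): aluminium, 26 mm outside, 24 mm long, bore 12.5 mm, open below and closed by the plate above; the bushes go over the two pins. Four rubber-tipped pushers at the cover's x = +-22, y = +-32 mm end 3 mm above the bushes' lower ends and bear on the module's board.
- cover_handle (a point): Centre of the cover's black handle bar, 72 mm above the cover's origin. The bar is 16 (x) x 104 (y) x 16 mm and 30 mm clear of the plate, on posts at y = +-44 mm. Grip it across its x. Axes as the cover's.

How it is judged:
By the outcome, as a careful person would: the job done as asked, in the order asked, and still so for the second after the job is handed in, while the arm keeps its last pose, push and grip.
It also fails if it takes over 48 s, if anything falls off the work surface, if the arm or the gripper's body presses on something with over 40 N, if the wrist force passes 120 N, or if a joint passes its speed limit or range.

ROBOT

A 6-joint arm with a two-finger parallel gripper is mounted at the origin on a cart in front of the work surface, level with it; the furniture and walls round the work are solid. World frame = base frame: x ahead of the robot, y to its left, z up, the work surface at z = 0. Lengths are in m, angles in rad, forces in N, time in s.
With the tool pointing down it reaches from about 0.35 to 1 m from the base axis. Payload 7.1 kg.
Tool frame: the origin (TCP) lies between the finger pads; the fingertips stand 22 mm ahead of it and the grasp point (between the pads) lies 3 mm ahead of it; z points along the fingers, y is the line along which they close (so a half turn about z gives the same grasp; the last joint's range is limited). The gripper opens to 85 mm and grips with 20 to 120 N. Pads are 22 mm wide; open, the fingers measure 114 mm over their backs; the gripper's body (76 mm by 85 mm) begins 54 mm behind the grasp point. The pads swing forward as they close: fully open they stand 13 mm farther back than shut.
Start: joints at [1.259, 0.423, 1.63, -0, 1.089, -0.019], TCP at [0.18, 0.598, 0.253] pointing down, gripper open.
Joint ranges: [-3, 3], [-0.9, 2.11], [0.09, 2.58], [-1.31, 4.45], [0.11, 2.69], [-2.54, 2.54]. Speed limits (rad/s): [2.39, 2.39, 3.01, 3.14, 3.14, 3.14].

INTERFACE

Orientations are given as a rotation vector (axis times angle).
In Python, from rig import manip gives the robot as it stands. The module is installed in compiled form; this text tells all that it offers. Calls block until the motion is done:
- manip.move_to(position, orientation): joint-space move of the TCP to a pose.
- manip.servo_line(position, orientation=None, rate=0.15): straight line of the TCP; orientation=None keeps the orientation; rate is the mean speed in m/s.
- manip.set_joints(angles): joint-space move.
- manip.command_gripper(opening, f_grip=None): finger opening in m; f_grip is the grip in N (None keeps the last); returns when the fingers have stopped.
- manip.hold(seconds).
- manip.solve_ik(position, orientation): joint angles nearest the present ones, or None.
- manip.camera(name): name is "side" or "top" or "wrist"; returns a dict with "image" (420x560x3 uint8, red, green, blue), "fx", "fy", "cx", "cy" (pixels), "cam_to_world" (4x4, takes a point from camera to world coordinates); the wrist camera has in their place "mount" (4x4, takes a point from camera to tool coordinates, whose origin is the TCP and whose axes are the flange's). Camera axes: x right, y down, z forward; pixel columns grow to the right and rows downward; lengths in m; the calibration is good to about 2 mm. A picture is of the moment at which its call begins: read the wrist's pose just before it. There is no depth.
A pose or a line that the arm cannot do raises manip.IKError and nothing moves.
- manip.sign_off(): hands the job in; it is judged then, once.
Readings, each from a call of its own:
- manip.get_time(): time.
- manip.get_joint_positions(): joint angles.
- manip.get_joint_vel(): joint speeds.
- manip.get_tau(): joint torques, N m.
- manip.get_position(): TCP position.
- manip.get_ee_rot(): TCP orientation.
- manip.get_contact_force(): force on the tool from outside, world axes, zero at the start.
- manip.get_torque(): the same for the moment, N m.
- manip.get_width(): finger opening in m.
- manip.get_grip_force(): force on a finger pad.
Only numpy, scipy, OpenCV 4.12 (cv2) and the standard library are available. Lean on these libraries where they do the work, as an engineer would, in place of code of your own. Each camera call takes 0.05 s, during which the arm holds its last target. There are 200 camera calls.

## Working session

There is one attempt and no reset: what is moved stays moved. The work goes in short steps, each a Python script; the robot and the scene stay as the last script left them, time stands still between calls to the robot, and variables do not carry over. Pictures are saved under pics/ and viewed, at most 10 in all, crops included, and the job is handed in when it is done.

```bash
mkdir -p pics
python3 - <<'E'
from rig import manip
import cv2,numpy as np
for n in("top","side","wrist"):
    c=manip.camera(n); cv2.imwrite(f"pics/{n}0.png",c["image"][:,:,::-1])
    print(n,c["fx"],c["fy"],c["cx"],c["cy"]); print(np.round(c.get("cam_to_world",c.get("mount")),4).tolist())
print(manip.get_position(),manip.get_ee_rot(),manip.get_time())
E
```

```text
top 440.6658564304616 440.6658564304616 285.64284093388045 206.90639923439912
[[-0.0219, -0.9955, 0.0921, 0.369], [-0.9997, 0.021, -0.0111, 0.055], [0.0091, -0.0923, -0.9957, 1.4056], [0.0, 0.0, 0.0, 1.0]]
side 396.8457942693547 396.8457942693547 278.49489087630104 208.7887081015442
[[-0.9909, -0.0866, 0.103, 0.3768], [-0.1336, 0.5399, -0.8311, 0.8396], [0.0163, -0.8373, -0.5466, 0.5816], [0.0, 0.0, 0.0, 1.0]]
wrist 358.3583955255042 358.3583955255042 273.4366973396199 214.6318258163933
[[0.0001, -0.9456, -0.3254, 0.0849], [1.0, 0.0001, 0.0001, -0.0007], [-0.0001, -0.3254, 0.9456, -0.1204], [0.0, 0.0, 0.0, 1.0]]
[0.18024089 0.59806302 0.25273743] [-4.58280618e-01 -3.10779907e+00  1.71368854e-03] 0.15
```

View pics/top0.png

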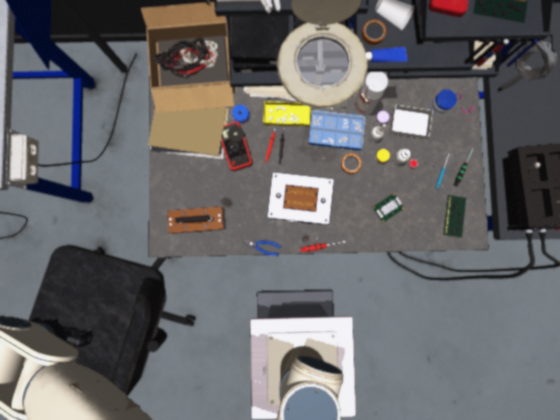

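View pics/side0.png

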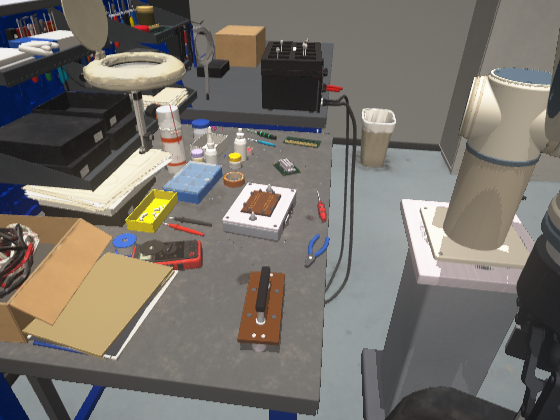

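Top view: the cover is at about (195,220), the fixture at (301,198) and the module at (388,208). The side view shows the same layout, with the cover nearest at (262,305), and nothing overhanging except the lamp behind.

```bash
cat > h.py <<'E'
from rig import manip
import numpy as np, cv2
from scipy.spatial.transform import Rotation as R
from scipy.optimize import least_squares
def down(yaw): # tool z down, tool x at world angle yaw
    return (R.from_euler('z',yaw)*R.from_euler('x',np.pi)).as_rotvec()
def snap(name,tag):
    p=manip.get_position(); r=manip.get_ee_rot(); c=manip.camera(name)
    if name=="wrist":
        T=np.eye(4);T[:3,:3]=R.from_rotvec(r).as_matrix();T[:3,3]=p;T=T@c["mount"]
    else: T=np.array(c["cam_to_world"])
    cv2.imwrite(f"pics/{tag}.png",c["image"][:,:,::-1])
    np.savez(f"pics/{tag}.npz",T=T,K=[c["fx"],c["fy"],c["cx"],c["cy"]])
def cam(tag):
    d=np.load(f"pics/{tag}.npz");return d["T"],d["K"]
def proj(P,tag):
    T,K=cam(tag);q=(np.atleast_2d(P)-T[:3,3])@T[:3,:3]
    return np.c_[K[0]*q[:,0]/q[:,2]+K[2],K[1]*q[:,1]/q[:,2]+K[3]]
def ray(uv,tag,z):
    T,K=cam(tag);d=T[:3,:3]@[(uv[0]-K[2])/K[0],(uv[1]-K[3])/K[1],1];return T[:3,3]+d*(z-T[2,3])/d[2]
def fit(obs,x0,free_z=True):
    """obs: list of (tag, model point, pixel). returns x,y,z,yaw"""
    def f(x):
        return np.concatenate([(proj(R.from_euler('z',x[3]).apply(m)+x[:3],t)[0]-np.array(px)) for t,m,px in obs])
    s=least_squares(f,x0,loss='soft_l1');return s.x,np.round(f(s.x).reshape(-1,2),1)
E
python3 - <<'E'
from h import *
snap("top","top1");snap("side","side1")
for n,uv,z in(("cover",(195,220),.03),("fix",(301,198),.046),("mod",(388,208),.01)):print(n,ray(uv,"top1",z))
for n,uv,z in(("cover",(262,290),.072),("fix",(262,205),.046),("mod",(287,167),.01)):print(n,ray(uv,"side1",z))
print(R.from_rotvec(manip.get_ee_rot()).as_matrix().round(2).tolist())
# check ik for hovers
for p in((.34,.32),(.43,.01),(.4,-.23)):
  for y in(0,np.pi/2,-np.pi/2,np.pi):
    q=manip.solve_ik([p[0],p[1],.2],down(y));print(p,round(y,2),None if q is None else np.round(q,2))
E
```

```text
cover [0.4611759  0.32342522 0.03      ]
fix [ 0.52153667 -0.00841052  0.046     ]
mod [ 0.48773442 -0.28657473  0.01      ]
cover [0.46648674 0.33259456 0.072     ]
fix [0.52082793 0.01463476 0.046     ]
mod [ 0.49020706 -0.27192275  0.01      ]
[[-0.96, 0.29, -0.0], [0.29, 0.96, -0.0], [0.0, -0.0, -1.0]]
(0.34, 0.32) 0 [ 0.73  0.27  2.01 -0.    0.86  2.3 ]
(0.34, 0.32) 1.57 [ 0.73  0.27  2.01 -0.    0.86  0.73]
(0.34, 0.32) -1.57 [ 0.73  0.27  2.01  0.    0.86 -2.41]
(0.34, 0.32) 3.14 [ 0.73  0.27  2.01 -0.    0.86 -0.84]
(0.43, 0.01) 0 [-0.    0.22  2.09 -0.    0.83  1.57]
(0.43, 0.01) 1.57 [-0.    0.22  2.09 -0.    0.83 -0.  ]
(0.43, 0.01) -1.57 None
(0.43, 0.01) 3.14 [-0.    0.22  2.09  0.    0.83 -1.58]
(0.4, -0.23) 0 [-0.55  0.26  2.02 -0.    0.85  1.02]
(0.4, -0.23) 1.57 [-0.55  0.26  2.02  0.    0.85 -0.55]
(0.4, -0.23) -1.57 None
(0.4, -0.23) 3.14 [-0.55  0.26  2.02  0.    0.85 -2.12]
```

Run:
```python
from h import *
Y=np.pi/2
for tag,p in(("cA",(.46,.36,.26)),("cB",(.46,.27,.26)),("fA",(.52,.04,.24)),("fB",(.52,-.05,.24)),("mA",(.49,-.24,.2)),("mB",(.49,-.31,.2))):
    try: manip.move_to(p,down(Y)); manip.hold(.15)
    except manip.IKError as e: print(tag,e);continue
    snap("wrist",tag)
print(manip.get_time())
for k in"cfm":
    a,b=[cv2.imread(f"pics/{k}{s}.png")[:,75:475] for s in"AB"]
    cv2.imwrite(f"pics/pair_{k}.png",np.hstack([a,b]))
```

```text
5.8583
```

View pics/pair_f.png

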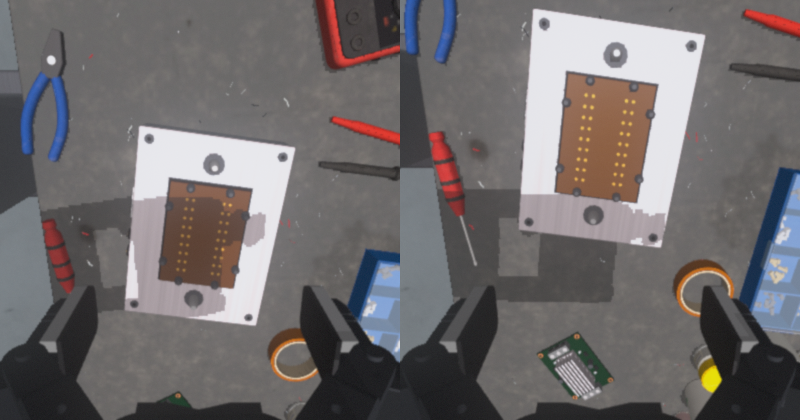

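View pics/pair_m.png

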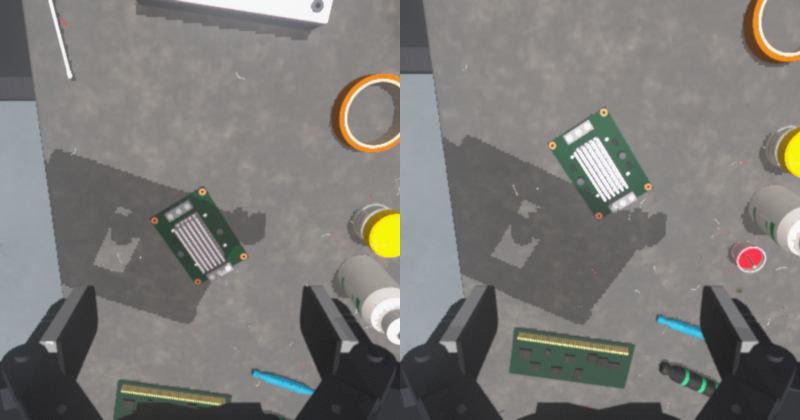

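View pics/pair_c.png

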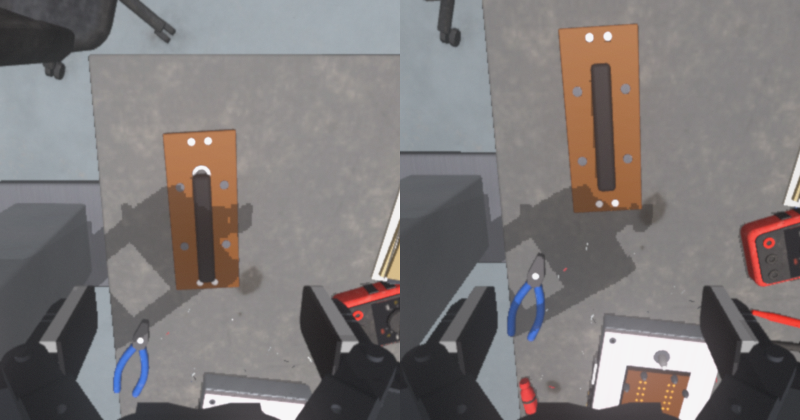

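Fixture: deck corners, nest and pins are clear in both views (pins near (214,163) and (194,298) in the left one). Module: upright, long axis turned about 33°, centre near (200,236) left and (601,163) right. Cover: upright, plate corners and handle bar are visible in both views (bar centre about (603,127) right). I'll fit the poses from these corners.

```bash
cat > m.py <<'E'
from h import *
def rect(hx,hy,z): return [(-hx,hy,z),(hx,hy,z),(hx,-hy,z),(-hx,-hy,z)]
D={'fix':[('fA',75,rect(.070,.095,.04),[(139,126),(295,148),(256,325),(126,310)]),('fB',-325,rect(.070,.095,.04),[(533,9),(705,34),(661,247),(519,231)]),
 ('fA',75,rect(.037,.051,.046),[(169,178),(252,190),(236,289),(159,279)]),('fB',-325,rect(.037,.051,.046),[(567,71),(658,84),(638,203),(555,193)])],
'mod':[('mA',75,rect(.03,.042,.003),[(151,219),(203,187),(247,257),(196,285)]),('mB',-325,rect(.03,.042,.003),[(548,146),(605,107),(653,187),(598,219)])],
'cov':[('cA',75,rect(.035,.085,.034),[(163,133),(236,129),(239,287),(176,290)]),('cB',-325,rect(.035,.085,.034),[(558,29),(637,24),(641,209),(573,213)]),
 ('cB',-325,rect(.008,.052,.080),[(591,64),(610,64),(615,190),(598,191)])]}
X0={'fix':[.52,0,0,-.1],'mod':[.49,-.28,0,.5],'cov':[.46,.325,0,0]}
out={}
for k,v in D.items():
    for sub in(0,1):
        obs=[]
        for t,off,M,px in v:
            p=np.array(px,np.float32)+[off,0]; p=p.astype(np.float32)
            if sub:
                g=cv2.cvtColor(cv2.imread(f'pics/{t}.png'),cv2.COLOR_BGR2GRAY)
                p2=cv2.cornerSubPix(g,p[:,None].copy(),(4,4),(-1,-1),(3,50,.01))[:,0]
                p=np.where(np.linalg.norm(p2-p,axis=1,keepdims=True)<4,p2,p)
            obs+=[(t,m,q) for m,q in zip(M,p)]
        x,r=fit(obs,X0[k]);print(k,sub,np.round(x,4).tolist(),'rms',np.sqrt((r**2).mean()).round(2)); print(r.tolist())
    out[k]=x
np.savez('poses.npz',**out)
E
python3 m.py
```

```text
fix 0 [0.5238, -0.0066, -0.0014, -0.1282] rms 1.14
[[-0.3, -0.5], [0.4, -1.5], [0.6, 0.0], [-1.1, 0.3], [-0.4, -0.5], [0.5, -0.2], [0.8, 0.1], [-0.2, -1.1], [1.4, 2.6], [-0.8, 0.9], [-2.9, -0.6], [0.7, 0.9], [0.8, 2.0], [-1.4, 1.4], [-1.5, -0.9], [1.4, -0.9]]
fix 1 [0.5231, -0.0063, -0.002, -0.1329] rms 1.2
[[-0.2, -0.8], [0.3, -0.7], [0.3, -0.3], [-0.1, 0.4], [-0.2, -0.8], [0.2, -0.7], [0.3, -0.1], [-1.0, -0.3], [1.4, 3.0], [-1.7, 2.3], [-1.0, 0.1], [1.5, 0.5], [1.8, 2.1], [-2.1, 1.5], [-1.1, -1.0], [1.6, -0.8]]
mod 0 [0.4912, -0.2901, -0.0048, 0.5622] rms 0.67
[[-1.0, -0.0], [0.3, -0.4], [1.0, -0.7], [0.8, -0.4], [-0.3, -0.9], [-0.1, 0.7], [-0.3, 0.8], [-0.1, 1.2]]
mod 1 [0.4911, -0.2902, -0.0049, 0.5647] rms 0.85
[[-1.2, 0.1], [1.9, -0.7], [0.9, -0.8], [0.8, -0.4], [-0.5, -0.7], [-0.4, 0.8], [-0.4, 0.7], [-0.1, 1.2]]
cov 0 [0.4634, 0.3233, -0.0033, 0.0561] rms 0.61
[[-0.4, 0.5], [-0.3, 0.5], [-0.2, -0.8], [-0.2, -0.8], [0.1, -0.0], [1.0, 0.1], [0.2, -0.1], [0.2, -0.5], [-1.0, 0.0], [0.4, -1.2], [0.7, 1.1], [-0.5, 1.0]]
cov 1 [0.4629, 0.3235, -0.0038, 0.0575] rms 0.88
[[0.3, -0.2], [-0.1, 0.3], [-0.6, -1.2], [-0.3, -0.2], [-0.4, -0.1], [0.2, 0.3], [1.0, -0.6], [0.2, -0.1], [-2.0, -0.4], [1.9, -0.1], [0.9, 1.0], [-1.2, 1.9]]
```

```bash
cat > cal.py <<'E'
from h import *
from m import D,rect
import sys
f=np.load('poses.npz')['fix']; M=np.array(rect(.07,.095,.04))
obs=[]
def T0(tag): return cam(tag)
for t,off,px in(('fA',75,D['fix'][0][3]),('fB',-325,D['fix'][1][3]),('f0',0,None),('fP',0,None)):
    g=cv2.cvtColor(cv2.imread(f'pics/{t}.png'),cv2.COLOR_BGR2GRAY)
    p=(np.array(px)+[off,0] if px else proj(R.from_euler('z',f[3]).apply(M)+f[:3],t)).astype(np.float32)
    q=p[:,None].copy()
    for w in((4,) if px else(11,5)): q=cv2.cornerSubPix(g,q,(w,w),(-1,-1),(3,50,.01))
    print(t,np.round(q[:,0]-p,1).tolist(),p[:, :].round().tolist())
    obs.append((t,q[:,0]))
def pr(P,t,d):
    T,K=cam(t);T=T.copy();E=np.eye(4);E[:3,:3]=R.from_rotvec(d[3:]).as_matrix()
    T[:3,3]=T[:3,3]+T[:3,:3]@d[:3];T[:3,:3]=T[:3,:3]@E[:3,:3]
    q=(P-T[:3,3])@T[:3,:3];return np.c_[K[0]*q[:,0]/q[:,2]+K[2],K[1]*q[:,1]/q[:,2]+K[3]]
def res(x):
    P=R.from_euler('z',x[2]).apply(M)+[x[0],x[1],0]
    r=[(pr(P,t,x[3:])-q).ravel() for t,q in obs]
    return np.concatenate(r+[x[3:6]/.002*.3,x[6:]/.005*.3]) # weak prior on mount error
s=least_squares(res,np.r_[f[0],f[1],f[3],np.zeros(6)],loss='soft_l1',x_scale=np.r_[.01,.01,.05,[.002]*3,[.005]*3])
print('fix',s.x[:3].round(4),'mount d',s.x[3:].round(4));print(res(s.x)[:-6].reshape(-1,8).round(1).tolist())
d=s.x[3:];np.save('mount.npy',d)
import h
h.proj=lambda P,t:pr(np.atleast_2d(P),t,d)
out={'fix':np.r_[s.x[0],s.x[1],0,s.x[2]]}
for k,x0 in(('mod',[.49,-.28,0,.55]),('cov',[.46,.325,0,.05]),('fix',[.52,0,0,-.13])):
    o=[(t,m,np.array(q)+[off,0]) for t,off,MM,px in D[k] for m,q in zip(MM,px)]
    x,r=h.fit(o,x0);print(k,x.round(4).tolist(),np.sqrt((r**2).mean()).round(2))
    out.setdefault(k,x)
np.savez('poses2.npz',**out)
E
python3 - <<'E'
from h import *
manip.move_to((.50,-.006,.27),down(0));manip.hold(.15);snap("wrist","f0")
manip.move_to((.54,-.006,.27),down(np.pi));manip.hold(.15);snap("wrist","fP")
print(manip.get_time())
cv2.imwrite("pics/pair_x.png",np.hstack([cv2.imread(f"pics/f{s}.png")[:,75:475] for s in"0P"]))
E
python3 cal.py|grep -v '^\[\['
```

```text
10.7417
fix 0 [0.5238, -0.0066, -0.0014, -0.1282] rms 1.14
fix 1 [0.5231, -0.0063, -0.002, -0.1329] rms 1.2
mod 0 [0.4912, -0.2901, -0.0048, 0.5622] rms 0.67
mod 1 [0.4911, -0.2902, -0.0049, 0.5647] rms 0.85
cov 0 [0.4634, 0.3233, -0.0033, 0.0561] rms 0.61
cov 1 [0.4629, 0.3235, -0.0038, 0.0575] rms 0.88
fA [[-0.20000000298023224, -0.4000000059604645], [-0.30000001192092896, -0.800000011920929], [-0.800000011920929, -0.10000000149011612], [-2.0, -0.8999999761581421]] [[214.0, 126.0], [370.0, 148.0], [331.0, 325.0], [201.0, 310.0]]
fB [[-0.30000001192092896, -0.4000000059604645], [-0.20000000298023224, 0.800000011920929], [-0.800000011920929, -0.10000000149011612], [-0.10000000149011612, -1.7000000476837158]] [[208.0, 9.0], [380.0, 34.0], [336.0, 247.0], [194.0, 231.0]]
f0 [[0.4000000059604645, -0.20000000298023224], [0.6000000238418579, 0.10000000149011612], [0.10000000149011612, 0.699999988079071], [0.6000000238418579, -8.100000381469727]] [[173.0, 210.0], [180.0, 65.0], [384.0, 94.0], [353.0, 233.0]]
fP [[-0.20000000298023224, 0.699999988079071], [-0.30000001192092896, -0.10000000149011612], [0.10000000149011612, -0.30000001192092896], [0.5, 0.0]] [[383.0, 104.0], [353.0, 240.0], [174.0, 218.0], [181.0, 76.0]]
fix [ 0.5232 -0.0066 -0.1312] mount d [ 0.0001 -0.     -0.0029 -0.0021 -0.0004 -0.0023]
mod [0.4911, -0.2898, -0.0017, 0.5642] 0.66
cov [0.4633, 0.3236, -0.0003, 0.0581] 0.65
fix [0.5237, -0.0064, 0.0016, -0.1261] 1.16
```

View pics/pair_x.png

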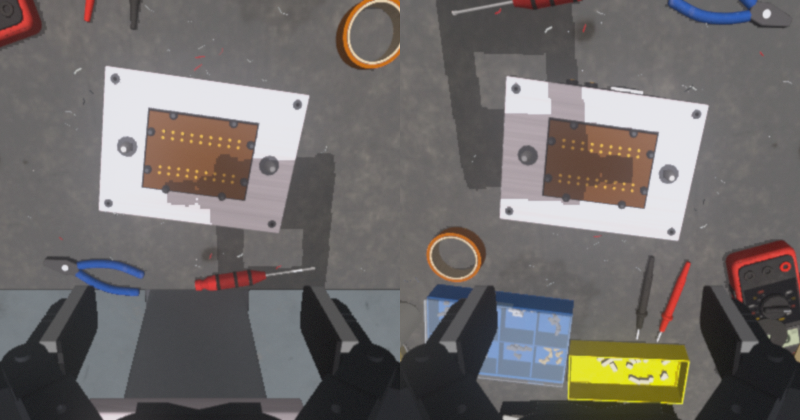

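Both opposed views show the fixture's four deck corners clearly. The fits agree, with mount lateral error below 0.5 mm and heights right to about 2 mm. Next I grasp the module.

Run:
```python
from h import *
p=np.load('poses2.npz');m=p['mod']
o=down(m[3]+np.pi/2)
manip.move_to((m[0],m[1],.12),o)
manip.command_gripper(.045)
manip.servo_line((m[0],m[1],.03),o,.12); print(manip.get_contact_force())
manip.command_gripper(0.0,30); print(manip.get_width(),manip.get_grip_force(),manip.get_contact_force(),manip.get_position(),manip.get_time())
snap("wrist","g1");snap("side","g1s")
a=cv2.imread("pics/g1.png")[60:,80:480];b=cv2.resize(cv2.imread("pics/g1s.png")[120:210,230:330],(400,360),interpolation=cv2.INTER_CUBIC)
cv2.imwrite("pics/pair_g.png",np.hstack([a,b]))
```

```text
[0.45562116 0.50135496 0.04947951]
0.023059250415895995 30.67518711090088 [0.05203619 1.20202702 7.00517156] [ 0.49176896 -0.29021667  0.03102461] 13.6667
```

View pics/pair_g.png

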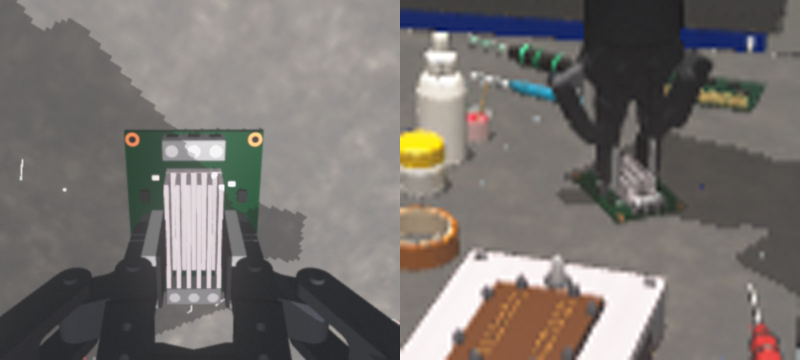

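The module is gripped squarely: sink between the pads, board corners at (124,129) and (263,129), tips just touching the board. I'll refine its in-hand offset from this view, then place it.

Run:
```python
from h import *
import h
d=np.load('mount.npy');p=np.load('poses2.npz');f=p['fix']
def ray2(uv,tag,z):
    T,K=cam(tag);T=T.copy();T[:3,3]+=T[:3,:3]@d[:3];T[:3,:3]=T[:3,:3]@R.from_rotvec(d[3:]).as_matrix()
    v=T[:3,:3]@[(uv[0]-K[2])/K[0],(uv[1]-K[3])/K[1],1];return T[:3,3]+v*(z-T[2,3])/v[2]
g=cv2.cvtColor(cv2.imread('pics/g1.png'),cv2.COLOR_BGR2GRAY)
q=cv2.cornerSubPix(g,np.array([[[204,189]],[[343,189]]],np.float32),(4,4),(-1,-1),(3,50,.01))[:,0]
pos=manip.get_position();Rt=R.from_rotvec(manip.get_ee_rot())
c=[Rt.inv().apply(ray2(u,'g1',.003)-pos) for u in q]
print(q,np.round(c,4)); mid=(c[0]+c[1])/2; e=c[1]-c[0]
dx=mid[0]-.042; dy=mid[1]; dyaw=np.arctan2(-e[0],e[1]) # in tool frame
print('offset x',dx,'y',dy,'yaw',dyaw, 'width',np.linalg.norm(e))
dx=np.clip(dx,-.003,.003); np.save('dx.npy',dx)
yaw=f[3]+np.pi/2; o=down(yaw)
tgt=f[:2]-dx*np.array([np.cos(yaw),np.sin(yaw)])
manip.servo_line((pos[0],pos[1],.14),rate=.2); print(manip.get_width(),manip.get_contact_force())
manip.move_to((*tgt,.12),o)
manip.servo_line((*tgt,.095),o,.1);manip.hold(.1)
print(manip.get_contact_force(),manip.get_position(),manip.get_time(),tgt)
snap("wrist","n1");snap("side","n1s")
a=cv2.imread("pics/n1.png")[60:,80:480];b=cv2.resize(cv2.imread("pics/n1s.png")[150:240,210:310],(400,360),interpolation=cv2.INTER_CUBIC)
cv2.imwrite("pics/pair_n.png",np.hstack([a,b]))
```

```text
[[204.      189.     ]
 [339.13278 192.91603]] [[ 0.0446 -0.0314  0.0279]
 [ 0.0429  0.0276  0.028 ]]
offset x 0.0017579667741373164 y -0.0019168686886967285 yaw 0.027757063302889587 width 0.0589730755580573
0.02288603552415949 [-0.59216257 -0.52277662 -0.24761715]
[-1.01828503 -0.005192    0.11635136] [ 0.52323488 -0.00872803  0.09528155] 16.0833 [ 0.52294698 -0.00830861]
```

View pics/pair_n.png

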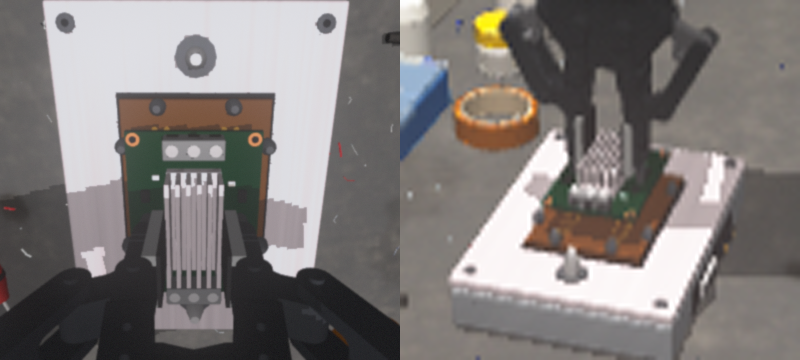

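Board is held level about 16 mm above its seat. Board end edge is at row ~130, its corner holes at (132,140) and (255,140), the post tips at (157,107), (234,106), (120,147) and (270,147), and the pin tip at (195,59). I'll compare these with the prediction to get the relative offset.

Run:
```python
from h import *
d=np.load('mount.npy');f=np.load('poses2.npz')['fix']
def pr(P,t):
    T,K=cam(t);T=T.copy();T[:3,3]+=T[:3,:3]@d[:3];T[:3,:3]=T[:3,:3]@R.from_rotvec(d[3:]).as_matrix()
    q=(np.atleast_2d(P)-T[:3,3])@T[:3,:3];return np.c_[K[0]*q[:,0]/q[:,2]+K[2],K[1]*q[:,1]/q[:,2]+K[3]]-[80,60]
M=np.array([(-18,47.5,54),(18,47.5,54),(-35.5,28,54),(35.5,28,54),(0,70,58)])/1e3
print('fix pred',pr(R.from_euler('z',f[3]).apply(M)+f[:3],'n1').round(1).tolist())
pos=manip.get_position();Rt=R.from_rotvec(manip.get_ee_rot())
for s in(0,.001,.002,.003):
    print('board',s,pr(pos+Rt.apply([(.042+s,-.03,.028),(.042+s,.03,.028)]),'n1').round(1).tolist())
im=cv2.imread('pics/n1.png').astype(int)
sub=im[60:,80:480]
for c in(145,165,222,240): print(c,[tuple(sub[r,c]) [::-1] for r in range(120,136,1)])
orange=((sub[...,2]>170)&(sub[...,1]>80)&(sub[...,1]<175)&(sub[...,0]<120)).astype(np.uint8)
n,l,st,ce=cv2.connectedComponentsWithStats(orange);print([(st[i].tolist(),ce[i].round(1).tolist()) for i in range(1,n) if st[i][4]>15 and st[i][1]<200])
g=cv2.cvtColor(sub.astype(np.uint8),cv2.COLOR_BGR2GRAY)
for x,y in((157,107),(234,106),(120,147),(270,147)):
    w=(g[y-9:y+10,x-9:x+10]<72);ys,xs=np.nonzero(w);print((x,y),(xs.mean()+x-9).round(1),(ys.mean()+y-9).round(1),w.sum())
```

```text
fix pred [[156.2, 109.4], [233.6, 109.5], [121.3, 149.1], [268.3, 149.4], [195.1, 60.3]]
board 0 [[127.3, 132.5], [264.8, 132.8]]
board 0.001 [[127.2, 130.3], [265.0, 130.6]]
board 0.002 [[127.1, 128.1], [265.1, 128.4]]
board 0.003 [[126.9, 125.8], [265.3, 126.1]]
145 [(np.int64(128), np.int64(92), np.int64(72)), (np.int64(125), np.int64(90), np.int64(69)), (np.int64(125), np.int64(89), np.int64(70)), (np.int64(126), np.int64(90), np.int64(72)), (np.int64(122), np.int64(87), np.int64(70)), (np.int64(109), np.int64(82), np.int64(67)), (np.int64(97), np.int64(75), np.int64(64)), (np.int64(95), np.int64(74), np.int64(64)), (np.int64(91), np.int64(71), np.int64(62)), (np.int64(82), np.int64(69), np.int64(61)), (np.int64(66), np.int64(63), np.int64(60)), (np.int64(62), np.int64(71), np.int64(64)), (np.int64(61), np.int64(77), np.int64(65)), (np.int64(63), np.int64(80), np.int64(68)), (np.int64(63), np.int64(80), np.int64(67)), (np.int64(62), np.int64(81), np.int64(67))]
165 [(np.int64(124), np.int64(87), np.int64(65)), (np.int64(124), np.int64(88), np.int64(65)), (np.int64(124), np.int64(
[... 1605 characters left out ...]
64(92), np.int64(71), np.int64(60)), (np.int64(91), np.int64(69), np.int64(59)), (np.int64(90), np.int64(69), np.int64(57)), (np.int64(80), np.int64(66), np.int64(57)), (np.int64(66), np.int64(62), np.int64(57)), (np.int64(57), np.int64(66), np.int64(58)), (np.int64(57), np.int64(74), np.int64(61)), (np.int64(56), np.int64(76), np.int64(61)), (np.int64(58), np.int64(77), np.int64(63)), (np.int64(56), np.int64(75), np.int64(62))]
[([126, 133, 13, 13, 95], [131.9, 139.0]), ([249, 133, 13, 13, 93], [254.8, 138.9])]
(157, 107) 161.5 112.0 2
(234, 106) 229.0 109.7 10
(120, 147) nan nan 0
(270, 147) 262.5 149.8 18<stdin>:18: RuntimeWarning: Mean of empty slice.
  ret = ret.dtype.type(ret / rcount)
```

Run:
```python
from h import *
f=np.load('poses2.npz')['fix'];dx=float(np.load('dx.npy'));yaw=f[3]+np.pi/2;o=down(yaw)
xd=np.array([np.cos(yaw),np.sin(yaw)]);yd=np.array([np.sin(yaw),-np.cos(yaw)])
t=f[:2]-dx*xd+.0009*xd+.0007*yd; np.save('t.npy',t)
manip.servo_line((*t,.088),o,.06)
for z in(.086,.084,.082,.080,.0785,.0775,.077,.0765,.076):
    manip.servo_line((*t,z),o,.04);F=manip.get_contact_force();print(z,F.round(1),manip.get_position().round(4))
    if F[2]>4.5:break
print(manip.get_time())
```

```text
0.086 [ 1.2 -0.3 -1. ] [ 0.5236 -0.0075  0.0859]
0.084 [ 0.7  0.1 -1. ] [ 0.5237 -0.0075  0.0839]
0.082 [-0.3 -0.3 -0.8] [ 0.5236 -0.0075  0.0819]
0.08 [ 0.1  0.3 -1.1] [ 0.5237 -0.0075  0.0799]
0.0785 [ 0.  -0.5  0.5] [ 0.5237 -0.0075  0.0784]
0.0775 [ 0.1 -0.8 -0.6] [ 0.5237 -0.0075  0.0774]
0.077 [ 1. -0. -0.] [ 0.5238 -0.0075  0.0771]
0.0765 [-2.3  0.8  5.2] [ 0.5238 -0.0075  0.0768]
18.45
```

Run:
```python
from h import *
P=np.load('poses2.npz');c=P['cov'];t=np.load('t.npy');f=P['fix']
manip.command_gripper(.042); print(manip.get_width(),manip.get_contact_force().round(1))
manip.servo_line((*t,.13),rate=.15)
manip.servo_line((*t,.15),rate=.15);manip.hold(.1);snap("wrist","r1")
o=down(c[3]+np.pi/2)
manip.move_to((c[0],c[1],.14),o);manip.command_gripper(.05)
manip.servo_line((c[0],c[1],.076),o,.12);F=manip.get_contact_force()
manip.command_gripper(0,90);print(F.round(1),manip.get_width(),manip.get_grip_force(),manip.get_contact_force().round(1),manip.get_position(),manip.get_time())
manip.servo_line((c[0],c[1],.116),rate=.12);manip.hold(.1);print(manip.get_contact_force().round(1),manip.get_torque().round(2),manip.get_position(),manip.get_time())
snap("wrist","k1")
a=cv2.imread("pics/r1.png")[:,75:475];b=cv2.imread("pics/k1.png")[:,75:475]
cv2.imwrite("pics/pair_k.png",np.hstack([a,b]))
```

```text
0.04193933199317422 [ 0.3 -0.9 -0. ]
[ 0.1 -0.4 -0. ] 0.014551706741713228 88.32002520561218 [ 0.  -0.6  6.3] [0.46401711 0.32393697 0.07701953] 22.3333
[ 0.7 -0.6 -3.7] [-0.   -0.04  0.03] [0.46263439 0.32312099 0.11514122] 22.9167
```

View pics/pair_k.png

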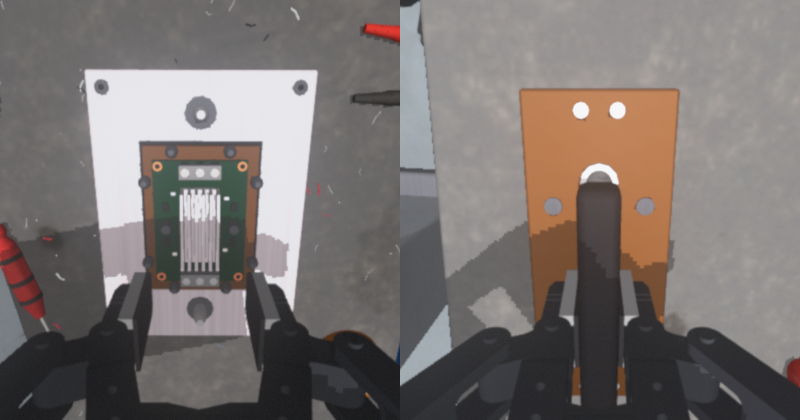

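Left: the module lies flat in the nest between all the posts. Right: the cover is held by its bar, with plate end corners at (521,90) and (678,90). Next: work out the in-hand offset, carry it over and feel down.

Run:
```python
from h import *
d=np.load('mount.npy');f=np.load('poses2.npz')['fix']
def pr(P,t):
    T,K=cam(t);T=T.copy();T[:3,3]+=T[:3,:3]@d[:3];T[:3,:3]=T[:3,:3]@R.from_rotvec(d[3:]).as_matrix()
    q=(np.atleast_2d(P)-T[:3,3])@T[:3,:3];return np.c_[K[0]*q[:,0]/q[:,2]+K[2],K[1]*q[:,1]/q[:,2]+K[3]]
pos=manip.get_position();Rt=R.from_rotvec(manip.get_ee_rot())
obs=np.array([(521,90),(678,90)])-[325,0]
M=np.array([(.085,-.035,.043),(.085,.035,.043)])
def res(x): return (pr(pos+Rt.apply(M@R.from_euler('z',x[2]).as_matrix().T+[x[0],x[1],0]),'k1')-obs).ravel()
s=least_squares(res,[0,0,0]);print('offset tool x,y,yaw',s.x.round(4),res(s.x).round(1),'z depth fixed')
dx=np.clip(s.x[0],-.004,.004);dy=np.clip(s.x[1],-.001,.001)*.5
yaw=f[3]+np.pi/2;o=down(yaw);xd=np.array([np.cos(yaw),np.sin(yaw)]);yd=np.array([np.sin(yaw),-np.cos(yaw)])
t=f[:2]-dx*xd-dy*yd
manip.servo_line((pos[0],pos[1],.165),rate=.2)
manip.move_to((*t,.160),o);manip.servo_line((*t,.142),o,.1);manip.hold(.1)
F0=manip.get_contact_force();q=manip.get_position();print(F0.round(1),q,t,manip.get_time())
t=t+(t-q[:2]);np.save('tc.npy',t)
for z in np.arange(.140,.1245,-.0015):
    manip.servo_line((*t,z),o,.04);F=manip.get_contact_force()-F0;print(round(z,4),F.round(1),manip.get_torque().round(2),manip.get_position().round(4))
    if F[2]>5 or np.hypot(*F[:2])>12:break
print(manip.get_time())
```

```text
offset tool x,y,yaw [-0.0003 -0.0006 -0.0021] [-1.4  0.1  1.4  0.1] z depth fixed
[-0.2  0.9 -1.9] [ 0.52372539 -0.00580825  0.14219829] [ 0.52352013 -0.00633788] 25.0583
0.14 [ 0.5 -1.5 -1.8] [-0.01 -0.01 -0.  ] [ 0.5234 -0.0069  0.1402]
0.1385 [-0.4 -0.7 -2.3] [ 0.02  0.03 -0.05] [ 0.5233 -0.0069  0.1385]
0.137 [-0.4 -0.7 -1.6] [-0.04 -0.05  0.01] [ 0.5232 -0.0069  0.1369]
0.1355 [ 1.  -0.9 -1.5] [ 0.   -0.    0.01] [ 0.5232 -0.0069  0.1354]
0.134 [ 0.4  0.1 -1. ] [ 0.    0.01 -0.07] [ 0.5233 -0.0069  0.1339]
0.1325 [ 0.6 -0.5 -1.2] [ 0.04 -0.02  0.01] [ 0.5232 -0.0069  0.1324]
0.131 [ 0.8 -0.8 -1.1] [-0.04 -0.05 -0.02] [ 0.5232 -0.0069  0.1309]
0.1295 [ 0.8 -0.8 -1.3] [-0.01  0.01  0.01] [ 0.5232 -0.0069  0.1294]
0.128 [ 0.5 -1.  -0.4] [0.03 0.04 0.03] [ 0.5233 -0.0069  0.1279]
0.1265 [ 0.9 -0.7 -2.1] [-0.02  0.05  0.05] [ 0.5233 -0.0069  0.1264]
0.125 [ 1.2 -0.8 -0.8] [-0.03 -0.01 -0.07] [ 0.5232 -0.0069  0.1249]
27.8083
```

The cover went past the pin tips and down over both pins with no resistance (origin about 48 mm, below 58). Now I press it.

Run:
```python
from h import *
f=np.load('poses2.npz')['fix'];t=np.load('tc.npy');o=down(f[3]+np.pi/2)
for z in np.arange(.124,.111,-.001):
    manip.servo_line((*t,z),o,.03);F=manip.get_contact_force();print(round(z,4),F.round(1),manip.get_position().round(4),round(manip.get_width(),4))
    if F[2]>22:break
manip.hold(.6);print(manip.get_contact_force().round(1),manip.get_torque().round(2),manip.get_position(),manip.get_grip_force(),manip.get_time())
snap("side","e1")
a=cv2.resize(cv2.imread("pics/e1.png")[130:260,190:350],(800,600),interpolation=cv2.INTER_CUBIC)
cv2.imwrite("pics/e1c.png",a)
```

```text
0.124 [-0.5  0.4 -2.9] [ 0.5232 -0.0069  0.1239] 0.0143
0.123 [ 0.3  0.3 -1.1] [ 0.5235 -0.0069  0.1231] 0.014
0.122 [-0.7 -0.3  3. ] [ 0.5237 -0.0069  0.1223] 0.0143
0.121 [ 0.2 -0.6  3.5] [ 0.5236 -0.0069  0.1212] 0.0141
0.12 [ 0.5 -0.3  4.7] [ 0.5237 -0.0069  0.1202] 0.0144
0.119 [ 0.3 -1.1  6.7] [ 0.5237 -0.0069  0.1192] 0.0144
0.118 [ 0.3 -0.5  7.2] [ 0.5237 -0.0069  0.1183] 0.0141
0.117 [-0.2 -1.4  8.6] [ 0.5237 -0.0069  0.1174] 0.0143
0.116 [-2.3 -1.7 13.9] [ 0.5237 -0.0069  0.1169] 0.0148
0.115 [-4.2 -1.1 25.2] [ 0.5238 -0.007   0.1169] 0.0142
[-5.4 -1.1 24.3] [-0.17  1.06 -0.  ] [ 0.52383929 -0.00696274  0.11690519] 92.03598260879517 30.9083
```

View pics/e1c.png

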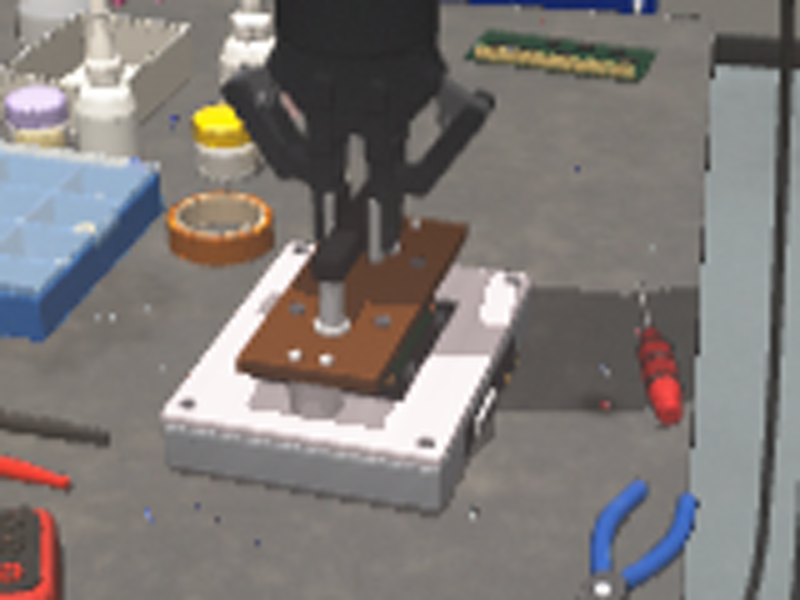

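The side view shows the cover level over the fixture, with its bush (318,395) standing on the deck. The springs began to give at TCP 0.123 m, and the cover hit a hard stop at 0.117 m after 6 mm of travel. It is now holding 24 N.

```bash
python3 -c "
from rig import manip
print(manip.get_contact_force(),manip.get_position());print(manip.sign_off())"
```

```text
[-4.53757565 -0.82758711 25.04095383] [ 0.52383312 -0.00693295  0.116902  ]
the job is handed in; nothing more can be done
None
```

I handed the job in at about 31 s: the module is in the nest and released, and the cover is over both pins, pressed to its hard stop and still gripped at about 25 N; the verdict wasn't shown to me.

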